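# Load the culture-plate reader and start it

## Task

A culture dish lies ready in the open drawer of the plate reader. With the fingers shut, push the drawer's front in until it stops flush with the housing and let go, so that it springs back a little and latches standing slightly proud; only then press the round start button on top of the reader and take the hand away. Grasp and lift nothing, do not touch the dish, and leave the other things on the bench where they stand.

Things in the scene. Friction and masses are not known exactly. Their poses are not given: they have to be found in the camera images.
- reader: White benchtop plate reader, 222 mm wide. Origin: at bench level under the middle of its front face. Own x points into the machine (the way the drawer is pushed), y to the left when facing the front, z up. The base is 70 mm high and 250 mm deep from the front face (x = 0); on it the optical head, 140 mm high overall, begins 65 mm behind the front face, leaving a ledge 70 mm high in front. The machine does not move.
- drawer_front (a point): Centre of the outer (front) face of the grey drawer panel, 35 mm above the bench: the place to push, along the reader's own x. It moves with the drawer. The panel is 116 mm wide, upright, and reaches from 10 to 60 mm above the bench; it stands 140 mm in front of the housing when the drawer is out, flush with the housing at the end stop.
- tray (a joint): Drawer position in m. 0 = fully out (where its spring holds it), 0.140 = end stop, panel flush with the housing. Going in, a sprung hook snaps behind the drawer's tooth at about 0.130; when let go beyond that, the drawer springs back and is held latched at about 0.127, the panel 13 mm proud of the housing. Let go earlier, it runs all the way out again. The spring pushes back with 3 N (out) to 8 N (in), the hook adds about 2 N in passing, the motion is damped (14 N per m/s).
- release_key (a point): Top of the rectangular release key (22 x 28 mm) on the front ledge, to the left of the drawer as seen from the front, 76 mm above the bench. Pressing it down 4 mm (about 10 N under load) lifts the hook and lets a latched drawer run out; it dips a little by itself as the drawer passes the hook. Not needed for this job.
- start_top (a point): Centre of the top of the round start button (24 mm across, in a round collar 40 mm across and 12 mm high) on the flat top of the optical head, 125 mm behind the front face and 50 mm to the left of the middle, its top 162 mm above the bench when up. It is pressed straight down and springs up again.
- start (a joint): Start button travel in m: 0 = up, 0.006 = fully down; 1.5 N starts it moving and 5 N holds it fully down.
- dish: Closed culture dish, 90 mm across, 15 mm high, lying loose in its seat in the drawer; origin: centre of its underside, 18 mm above the bench. It rides in with the drawer.
- dish_seat (a point): Centre of the dish seat on the drawer bed, 90 mm behind the panel's front face, 18 mm above the bench; moves with the drawer.
- stack: Bystander: stack of three culture dishes, 90 mm across, 46 mm high; origin: centre of the underside.
- jar: Bystander: amber jar with white cap, 46 mm across, 85 mm high; origin: centre of the underside.
- lamp: Bystander: small unlit glass spirit lamp with metal cap, 80 mm across, 74 mm high; origin: centre of the underside.
- rack: Bystander: metal test-tube rack with plugged tubes, 70 x 220 mm, 108 mm high, long side along its own y; origin: centre of the underside.
Mind the look-alikes: they are no part of the job. Of the things like the dish, leave any that is orange or purple; of the rest the smaller one is meant.

How it is judged:
On the way, in this order (a step that is already met when the one before it is completed fails the run):
1. the drawer is pushed in to its end stop (within 6 mm) (value of joint tray above 0.134 m), for 0.05 s.
2. let go, the drawer has come back and stands latched, untouched (value of joint tray between 0.123 and 0.13 m and contact force between each of the arm, the fingers and tray below 0.1 N), for 0.2 s.
3. the start button is pressed while the drawer is latched (value of joint start above 0.004 m and value of joint tray between 0.123 and 0.13 m), for 0.05 s.
At the end, for the whole second after the job is handed in: The drawer rests latched at 0.127 (0.123 to 0.130) after having been at its end stop, the start button has been pressed and is up again, the dish lies in its seat (within 8 mm of the middle) at rest (value of joint tray between 0.123 and 0.13 m and value of joint start below 0.0015 m and horizontal distance between dish and dish_seat below 0.008 m and height (world z) of dish below 0.024 m and linear speed of dish below 0.02 m/s); the robot touches nothing.
It fails at once if the start button is pressed before the drawer is latched (value of joint start above 0.004 m and value of joint tray below 0.123 m).
It fails at once if the dish is touched by the robot (contact force between any of the fingers, the arm and dish above 0.5 N).
It fails at once if the dish is lifted or thrown out of its seat (height (world z) of dish above 0.04 m or angle between dish's own z axis and vertical above 0.3 rad).
It fails at once if a bystander is moved more than 20 mm, lifted or tipped (distance of any of stack, jar, lamp, rack from where it was at the start of the episode above 0.02 m or angle between any of stack, jar, lamp, rack's own z axis and vertical above 0.3 rad).
It also fails if it takes over 46 s, if anything falls off the work surface, if the arm or the gripper's body presses on something with over 40 N, if the wrist force passes 120 N, or if a joint passes its speed limit or range.

## Robot

A 6-joint arm with a two-finger parallel gripper is mounted at the origin on the work surface. World frame = base frame: x ahead of the robot, y to its left, z up, the work surface at z = 0. Lengths are in m, angles in rad, forces in N, time in s.
With the tool pointing down it reaches from about 0.425 to 1.125 m from the base axis. Payload 14.9 kg.
Tool frame: the origin (TCP) lies midway between the tips of the shut fingers; the grasp point (between the pads) lies 19 mm behind it; y points along the fingers, z is the direction in which the jaws open and shut, and the axes are right-handed (so a half turn about y gives the same grasp; the last joint's range is limited). The gripper opens to 91 mm and grips with 3 to 60 N. Pads are 32 mm wide; open, the fingers measure 118 mm over their backs; the gripper's body (76 mm by 178 mm) begins 60 mm behind the grasp point.
Start: joints at [-1.339, 0.379, 1.734, -0, 1.028, -0.033], TCP at [0.183, -0.676, 0.214] pointing down, gripper open.
Joint ranges: [-2.77, 2.77], [-0.74, 2.19], [0, 2.66], [-1.06, 4.2], [0.31, 2.87], [-3.08, 3.08]. Speed limits (rad/s): [1.89, 1.89, 2.39, 3.14, 3.14, 3.14].

## Interface

Orientations are given as a 3x3 rotation matrix whose columns are the frame's x, y, z axes.
In Python, from workcell import bot gives the robot as it stands.
- The arm moves only by the shell command python3 -m jog 'ROWS' [FORCE]. ROWS is JSON, a list of rows, each an object of numbers: "wx", "wy", "wz": the turn, a rotation vector about the tool's x, y, z in degrees; "x", "y", "z": the shift along the tool's x, y, z in cm; "jaw": the closure, from 0 (fully open) to 1 (shut). A call has exactly 10 rows; each row is the pose to reach, as a shift and turn from the pose commanded when the call began, along the tool's axes at that moment; what a row does not reach only later rows make up. A row lasts 1/8 s, in which the tool goes at most 62.5 mm and 10.7 degrees, less where a joint would pass 70% of its speed; a pose out of reach is approached as far as the arm can. A call with a gripper value outside its range is refused whole. The fingers move at their own pace and stop on an object; FORCE is the grip in N (left out, the last holds). Time passes only in rows, so rows that repeat a pose let the fingers close, or fill a call up. It gives the time, the measured TCP pose, the force and the opening at its end, in the units of the state.
- bot.state(): the state, without advancing time (a new reading comes with each control period).
- bot.capture(name): name is "scene" or "top" or "wrist"; returns the picture (400x640x3 uint8, blue, green, red); there is no depth.
- bot.camera_model(name): a dict with "fx", "fy", "cx", "cy" (pixels), "rvec" (rotation vector, rad) and "tvec" (3), from world to camera coordinates, as OpenCV has them. Camera axes: x right, y down, z forward; pixel columns grow to the right and rows downward; lengths in m; the calibration is good to about 2 mm. The wrist camera is an equidistant fisheye: a pixel r from the principal point sees the ray r / f radians off the axis. A picture is of the moment at which its call begins: read the wrist's pose just before it. camera_model takes no time and is no camera call; for the wrist camera it gives the pose at the moment of the call.
- bot.hand_in(): hands the job in, once; it reports no verdict.
The state is a dict: "clock": time; "qpos": joint angles; "qd": joint speeds; "joint_torque": joint torques, N m; "ee_pos": TCP position; "tool_rot": TCP orientation; "ft_force": force on the tool from outside, world axes, zero at the start; "torque": the same for the moment, N m; "finger_gap": opening from 0.0 (shut) to 1.0 (fully open).
Only numpy, scipy, OpenCV 4.12 (cv2) and the standard library are available. Lean on these libraries where they do the work, as an engineer would, in place of code of your own. Each camera call takes 0.05 s, during which the arm holds its last target.

## Working session

There is one attempt and no reset: what is moved stays moved. The work goes in short steps, Python scripts to look and compute and a shell command to move; the robot and the scene stay as the last step left them, time stands still between calls to the robot, and variables do not carry over. Pictures are saved under pics/ and viewed, and the job is handed in when it is done.

```bash
mkdir -p pics; ls
python3 - <<'E'
from workcell import bot
import cv2
for n in("scene","top","wrist"):
    m=bot.camera_model(n); print(n,m)
    cv2.imwrite(f"pics/{n}0.png",bot.capture(n))
print(bot.state())
E
```

```text
pics
scene {'fx': 492.05031685872234, 'fy': 492.05031685872234, 'cx': 322.4101212343703, 'cy': 200.25075211265957, 'rvec': array([ 2.26482574,  1.20734927, -0.36835977]), 'tvec': array([-0.24278652, -0.36730637,  1.63683073])}
top {'fx': 395.88795062202485, 'fy': 395.88795062202485, 'cx': 317.5033872293711, 'cy': 203.13443594945306, 'rvec': array([ 2.17214861, -2.19099225,  0.05441488]), 'tvec': array([-0.08374005,  0.58589311,  0.99634163])}
wrist {'fx': 309.70691628693146, 'fy': 309.70691628693146, 'cx': 323.99917135877166, 'cy': 200.15290993021625, 'rvec': array([-2.32125527,  1.7755617 ,  0.23882679]), 'tvec': array([-0.70081845, -0.02874951,  0.39152404])}
{'clock': 0.15, 'qpos': array([-1.33931134e+00,  3.79302853e-01,  1.73464929e+00,  2.33184530e-05,
        1.02852693e+00, -3.33073690e-02]), 'qd': array([ 0.00143187, -0.0017471 , -0.00074669,  0.00148297, -0.00153368,
       -0.00245002]), 'joint_torque': array([ 8.04150841e-04, -7.64110923e+01, -4.34655511e+01,  6.51370338e-02,
        4.09515272e-02, -5.49766833e-05]), 'ee_pos': array([ 0.18311907, -0.67529944,  0.2134273 ]), 'tool_rot': array([[-9.65150019e-01, -1.83925868e-04,  2.61697166e-01],
       [-2.61697226e-01,  8.67362978e-04, -9.65149631e-01],
       [-4.94704495e-05, -9.99999607e-01, -8.85268284e-04]]), 'ft_force': array([ 0.09302958, -0.50812585,  0.06894104]), 'torque': array([ 2.07419842e-02, -8.03391518e-05, -1.54406445e-02]), 'finger_gap': 1.0010743688463026}
```

View pics/scene0.png

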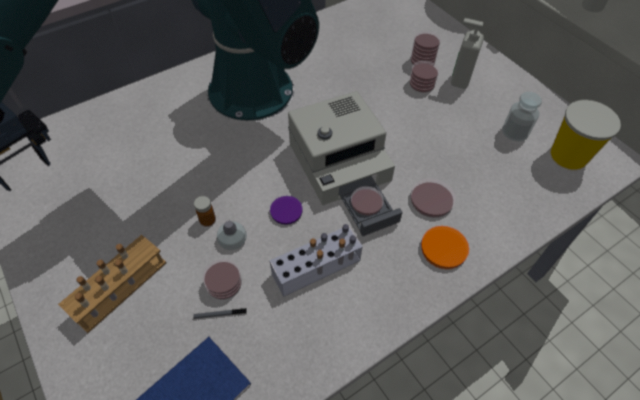

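View pics/top0.png

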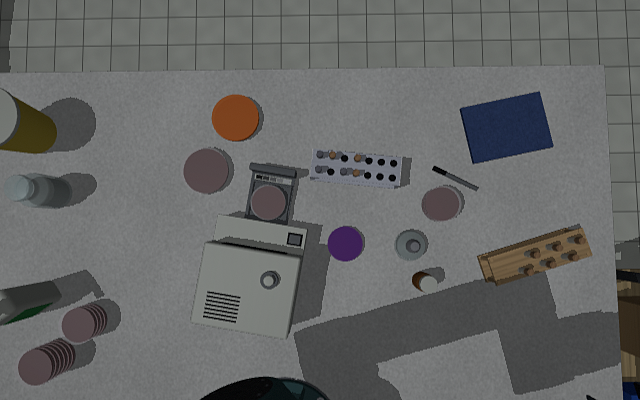

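View pics/wrist0.png

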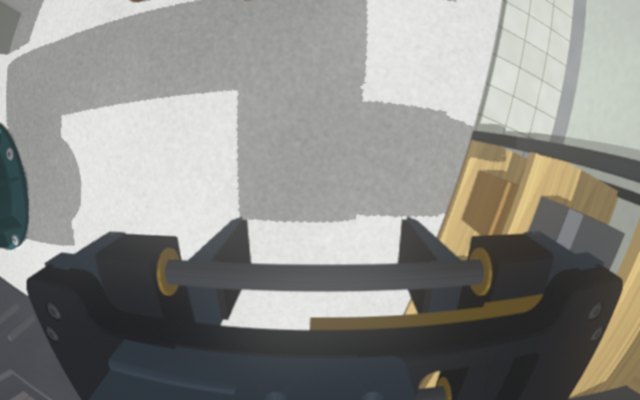

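The scene view and the top view agree. The reader's front faces away from the base, and its drawer is open with the dish at top (269,202). The panel is at about (272,168), the start button at (270,280) and the key at (295,239). The rack is right next to the panel, at (357,168). Next I'll zoom in.

```bash
cat > h.py <<'E'
import numpy as np,cv2
def ray(m,u,v):
    R=cv2.Rodrigues(np.array(m['rvec']))[0];t=np.array(m['tvec'])
    d=R.T@np.array([(u-m['cx'])/m['fx'],(v-m['cy'])/m['fy'],1]);return -R.T@t,d
def onz(m,u,v,z):
    c,d=ray(m,u,v);return c+d*(z-c[2])/d[2]
def proj(m,p): 
    K=np.array([[m['fx'],0,m['cx']],[0,m['fy'],m['cy']],[0,0,1.]])
    return cv2.projectPoints(np.array(p,float).reshape(-1,3),np.array(m['rvec']),np.array(m['tvec']),K,None)[0].reshape(-1,2)
E
python3 - <<'E'
import cv2
a=cv2.imread('pics/top0.png')[150:345,180:340]
cv2.imwrite('pics/topz.png',cv2.resize(a,None,fx=3,fy=3,interpolation=cv2.INTER_CUBIC))
a=cv2.imread('pics/scene0.png')[80:250,270:430]
cv2.imwrite('pics/scenez.png',cv2.resize(a,None,fx=3.5,fy=3.5,interpolation=cv2.INTER_CUBIC))
E
```

```text
(no output)
```

View pics/topz.png

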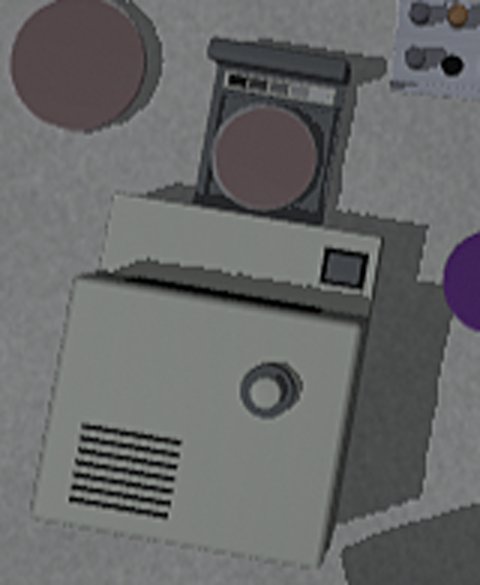

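View pics/scenez.png

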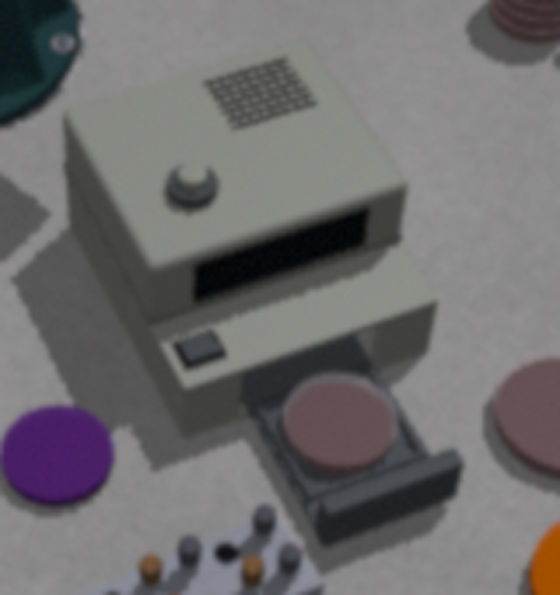

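Run:
```python
from workcell import bot
from h import *
m=bot.camera_model('top');s=bot.camera_model('scene')
P=lambda x,y,z:onz(m,(x+.5)/3-.5+180,(y+.5)/3-.5+150,z)
S=lambda x,y,z:onz(s,(x+.5)/3.5-.5+270,(y+.5)/3.5-.5+80,z)
pts={'ledgeR':P(117,193,.07),'ledgeL':P(380,237,.07),'headFR':P(76,276,.14),'headFL':P(362,322,.14),'headBR':P(34,518,.14),'headBL':P(322,567,.14),
'panR':P(213,39,.06),'panL':P(349,60,.06),'btn':P(265,391,.162),'key':P(345,268,.076),'dish':P(266,158,.033),
'btnS':S(192,172,.162),'keyS':S(200,346,.076),'ledgeRS':S(437,302,.07),'ledgeLS':S(186,388,.07),'dishS':S(340,421,.033),'panRS':S(460,458,.06),'panLS':S(322,510,.06)}
for k,v in pts.items():print(k,v.round(4))
d=pts['ledgeL']-pts['ledgeR'];print(np.linalg.norm(d),np.degrees(np.arctan2(d[1],d[0])))
d=pts['panL']-pts['panR'];print(np.linalg.norm(d),np.degrees(np.arctan2(d[1],d[0])))
d=pts['headFL']-pts['headBL'];print(np.linalg.norm(d),np.degrees(np.arctan2(d[1],d[0])))
# fit 2D pose from model points
mod={'ledgeR':(0,-.111),'ledgeL':(0,.111),'headFR':(.065,-.111),'headFL':(.065,.111),'headBR':(.25,-.111),'headBL':(.25,.111),'panR':(-.14,-.058),'panL':(-.14,.058),'btn':(.125,.05),'dish':(-.05,0),
'btnS':(.125,.05),'ledgeRS':(0,-.111),'ledgeLS':(0,.111),'dishS':(-.05,0),'panRS':(-.14,-.058),'panLS':(-.14,.058)}
def fit(keys):
    A=np.array([mod[k] for k in keys]);B=np.array([pts[k][:2] for k in keys])
    a=A-A.mean(0);b=B-B.mean(0);th=np.arctan2((a[:,0]*b[:,1]-a[:,1]*b[:,0]).sum(),(a*b).sum())
    R=np.array([[np.cos(th),-np.sin(th)],[np.sin(th),np.cos(th)]]);t=B.mean(0)-R@A.mean(0)
    print('fit',np.degrees(th),t.round(4))
    for k,r in zip(keys,(B-(A@R.T+t))@R):print('  ',k,(r*1000).round(1))
    for n,p in(('btn',(.125,.05)),('pan',(-.14,0)),('key',(.02,.08))):print(n,(R@p+t).round(4))
fit(list(mod)); fit(['ledgeR','ledgeL','headFR','headFL','headBR','headBL','panR','panL','btn','dish'])
# rack extents (top)
for u,v in((312,150),(404,153),(401,188),(309,182)):print('rack',onz(m,u,v,.08).round(3))
print('bigdish',onz(m,207,170,.02).round(3),'orange',onz(m,236,117,.02).round(3))
```

```text
ledgeR [0.5575 0.1515 0.07  ]
ledgeL [ 0.5201 -0.062   0.07  ]
headFR [0.4927 0.1633 0.14  ]
headFL [ 0.4569 -0.0512  0.14  ]
headBR [0.3144 0.1927 0.14  ]
headBL [ 0.278  -0.0207  0.14  ]
panR [0.6845 0.0755 0.06  ]
panL [ 0.6659 -0.0369  0.06  ]
btn [0.4093 0.0182 0.162 ]
key [ 0.4955 -0.034   0.076 ]
dish [0.5874 0.0354 0.033 ]
btnS [0.4099 0.0198 0.162 ]
keyS [ 0.4981 -0.031   0.076 ]
ledgeRS [0.5617 0.1533 0.07  ]
ledgeLS [ 0.5218 -0.0601  0.07  ]
dishS [0.5923 0.0378 0.033 ]
panRS [0.6833 0.0787 0.06  ]
panLS [ 0.6629 -0.0351  0.06  ]
0.21673480824187724 -99.93806499874239
0.1139665083671917 -99.42236343477234
0.18151043870880243 -9.65045593032072
fit 170.0830507879289 [0.5395 0.0451]
   ledgeR [0.7 3.1]
   ledgeL [ 0.7 -2.2]
   headFR [1.5 2.6]
   headFL [-0.2 -2. ]
   headBR [-2.8  4.3]
   headBL [-3.7 -1.1]
   panR [2.4 3. ]
   panL [1.4 1. ]
   btn [-1.3 -1.1]
   dish [1.2 1.3]
   btnS [-1.6 -2.8]
   ledgeRS [-3.2  0.6]
   ledgeLS [-0.6 -4.4]
   dishS [-3.2 -1.9]
   panRS [4.1 0.1]
   panLS [ 4.6 -0.3]
btn [0.4078 0.0173]
pan [0.6774 0.021 ]
key [ 0.5061 -0.0303]
fit 170.10187256752423 [0.5394 0.0442]
   ledgeR [0.6 2.2]
   ledgeL [ 0.8 -3.1]
   headFR [1.4 1.7]
   headFL [-0.2 -2.9]
   headBR [-2.9  3.4]
   headBL [-3.6 -2.1]
   panR [2.4 2.2]
   panL [1.5 0.2]
   btn [-1.3 -2. ]
   dish [1.2 0.4]
btn [0.4077 0.0164]
pan [0.6773 0.0202]
key [ 0.5059 -0.0312]
rack [ 0.711 -0.077  0.08 ]
rack [ 0.701 -0.3    0.08 ]
rack [ 0.616 -0.291  0.08 ]
rack [ 0.633 -0.07   0.08 ]
bigdish [0.673 0.196 0.02 ] orange [0.812 0.122 0.02 ]
```

The two views fit one reader pose: yaw about 170.1°, origin about (0.540, 0.0445). Residuals are within about 4.5 mm. Next I'll work out the tool moves and which side the wrist camera sits on.

```bash
cat >> h.py <<'E'
from scipy.spatial.transform import Rotation as Ro
TH=np.radians(170.1);O=np.array([.5395,.0445])
def rd(x,y,z): return np.array([O[0]+x*np.cos(TH)-y*np.sin(TH),O[1]+x*np.sin(TH)+y*np.cos(TH),z])
def inrd(p): 
    d=np.array(p[:2])-O;c,s=np.cos(TH),np.sin(TH);return np.array([c*d[0]+s*d[1],-s*d[0]+c*d[1],p[2]])
def Rt(az): # tool down, x azimuth az deg
    a=np.radians(az);x=np.array([np.cos(a),np.sin(a),0]);y=np.array([0,0,-1.]);return np.c_[x,y,np.cross(x,y)]
def delta(st,p,R):
    R0=np.array(st['tool_rot']);return (R0.T@(p-st['ee_pos'])*100).round(2),np.degrees(Ro.from_matrix(R0.T@R).as_rotvec()).round(2)
E
python3 - <<'E'
from workcell import bot
from h import *
st=bot.state();m=bot.camera_model('wrist');R=cv2.Rodrigues(m['rvec'])[0]
c=-R.T@m['tvec'];R0=st['tool_rot'];print('cam in tool',R0.T@(c-st['ee_pos']),'axis',R0.T@R[2])
for az in(170.1,-9.9):print(delta(st,rd(-.19,-.025,.25),Rt(az)))
print(rd(-.19,-.025,.25))
E
```

```text
cam in tool [-0.07475491 -0.17084543  0.001675  ] axis [ 2.62159224e-01  9.65024397e-01 -6.73658984e-04]
(array([-71.5 ,  -3.61, -54.36]), array([5.000e-02, 2.507e+01, 1.000e-02]))
(array([-71.5 ,  -3.61, -54.36]), array([ 1.0000e-02, -1.5493e+02, -7.0000e-02]))
[0.730969  0.0364612 0.25     ]
```

```bash
python3 -m jog '[{"y":-4,"jaw":1},{"x":-5,"y":-6,"z":-4,"wy":3,"jaw":1},{"x":-10,"y":-6,"z":-8,"wy":6,"jaw":1},{"x":-15,"y":-6,"z":-11.5,"wy":9,"jaw":1},{"x":-20,"y":-6,"z":-15,"wy":12,"jaw":1},{"x":-25,"y":-6,"z":-19,"wy":15,"jaw":1},{"x":-30,"y":-6,"z":-23,"wy":18,"jaw":1},{"x":-35,"y":-6,"z":-27,"wy":21,"jaw":1},{"x":-40,"y":-6,"z":-30.5,"wy":25,"jaw":1},{"x":-40,"y":-6,"z":-30.5,"wy":25,"jaw":1}]' 20
python3 - <<'E'
from workcell import bot
from h import *
st=bot.state();print(st['clock'],st['qpos'].round(2),delta(st,rd(-.19,-.025,.25),Rt(170.1)))
E
```

```text
0.15 [-1.34  0.38  1.73  0.    1.03 -0.03] (array([-71.5 ,  -3.61, -54.36]), array([5.000e-02, 2.507e+01, 1.000e-02]))validation failed for argument at $[0]...
```

```bash
python3 -m jog '[{"wx":0,"wy":0,"wz":0,"x":0,"y":-4,"z":0,"jaw":1},{"wx":0,"wy":3,"wz":0,"x":-5,"y":-6,"z":-4,"jaw":1},{"wx":0,"wy":6,"wz":0,"x":-10,"y":-6,"z":-8,"jaw":1},{"wx":0,"wy":9,"wz":0,"x":-15,"y":-6,"z":-11.5,"jaw":1},{"wx":0,"wy":12,"wz":0,"x":-20,"y":-6,"z":-15,"jaw":1},{"wx":0,"wy":15,"wz":0,"x":-25,"y":-6,"z":-19,"jaw":1},{"wx":0,"wy":18,"wz":0,"x":-30,"y":-6,"z":-23,"jaw":1},{"wx":0,"wy":21,"wz":0,"x":-35,"y":-6,"z":-27,"jaw":1},{"wx":0,"wy":25,"wz":0,"x":-40,"y":-6,"z":-30.5,"jaw":1},{"wx":0,"wy":25,"wz":0,"x":-40,"y":-6,"z":-30.5,"jaw":1}]' 20
python3 - <<'E'
from workcell import bot
from h import *
st=bot.state();print(st['clock'],st['qpos'].round(2),delta(st,rd(-.19,-.025,.25),Rt(170.1)))
E
```

```text
clock: 1.4
ee_pos: [0.4911, -0.2739, 0.2738]
tool_rot: [[-0.986, 0.0, -0.168], [0.168, 0.0, -0.986], [0.0, -1.0, -0.0]]
ft_force: [0.8, -0.5, 0.4]
finger_gap: 0.004
1.4 [-0.55  0.09  1.98  0.    1.07  1.19] (array([-18.44,   2.4 , -34.62]), array([0.02, 0.24, 0.  ]))
```

```bash
python3 -m jog '[{"wx":0,"wy":0,"wz":0,"x":-3,"y":0,"z":-4.5,"jaw":1},{"wx":0,"wy":0,"wz":0,"x":-6,"y":0,"z":-9,"jaw":1},{"wx":0,"wy":0,"wz":0,"x":-9,"y":0,"z":-13.5,"jaw":1},{"wx":0,"wy":0,"wz":0,"x":-12,"y":0,"z":-18,"jaw":1},{"wx":0,"wy":0,"wz":0,"x":-15,"y":0,"z":-22.5,"jaw":1},{"wx":0,"wy":0,"wz":0,"x":-18,"y":0,"z":-27,"jaw":1},{"wx":0,"wy":0,"wz":0,"x":-18.4,"y":0,"z":-31,"jaw":1},{"wx":0,"wy":0,"wz":0,"x":-18.4,"y":1,"z":-34.6,"jaw":1},{"wx":0,"wy":0.2,"wz":0,"x":-18.4,"y":5,"z":-34.6,"jaw":1},{"wx":0,"wy":0.2,"wz":0,"x":-18.4,"y":9,"z":-34.6,"jaw":1}]'
python3 - <<'E'
from workcell import bot
from h import *
st=bot.state();print(st['clock'],st['qpos'].round(2),delta(st,rd(-.19,-.025,.038),Rt(170.1)))
for n in("scene","top","wrist"): cv2.imwrite(f"pics/{n}1.png",bot.capture(n))
m=bot.camera_model('top'); print(proj(m,[st['ee_pos']]))
E
```

```text
clock: 2.65
ee_pos: [0.7298, 0.0325, 0.1829]
tool_rot: [[-0.985, 0.0, -0.173], [0.173, -0.0, -0.985], [-0.0, -1.0, 0.0]]
ft_force: [0.5, -0.1, -0.8]
finger_gap: 0.008
2.65 [ 0.01  0.46  1.68 -0.    1.    1.76] (array([-0.04, 14.49, -0.41]), array([-0.01, -0.09, -0.02]))
[[260.10104658 132.43073465]]
```

View pics/wrist1.png

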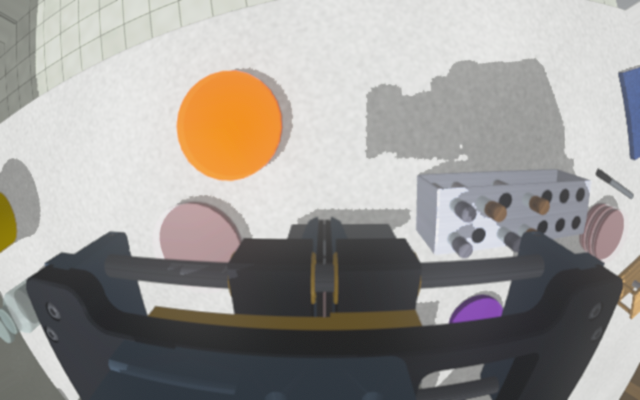

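View pics/scene1.png

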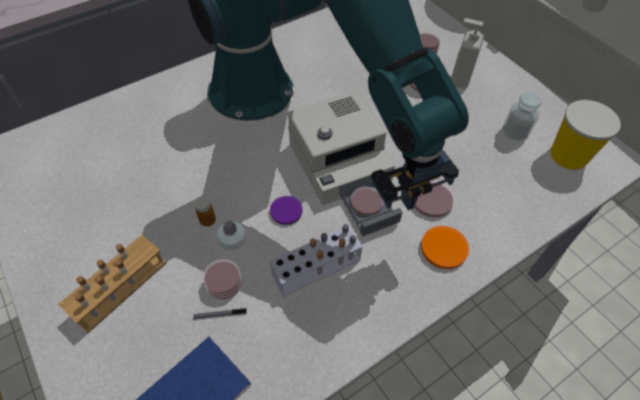

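The scene view shows the gripper just off the panel's outer face, clear of the rack at (315,262). I'll lower it now.

```bash
python3 -m jog '[{"wx":0,"wy":0,"wz":0,"x":0,"y":3,"z":-0.4,"jaw":1},{"wx":0,"wy":0,"wz":0,"x":0,"y":6,"z":-0.4,"jaw":1},{"wx":0,"wy":0,"wz":0,"x":0,"y":9,"z":-0.4,"jaw":1},{"wx":0,"wy":0,"wz":0,"x":0,"y":11.5,"z":-0.4,"jaw":1},{"wx":0,"wy":0,"wz":0,"x":0,"y":13.5,"z":-0.4,"jaw":1},{"wx":0,"wy":0,"wz":0,"x":0,"y":14.3,"z":-0.4,"jaw":1},{"wx":0,"wy":0,"wz":0,"x":0,"y":14.3,"z":-0.4,"jaw":1},{"wx":0,"wy":0,"wz":0,"x":0,"y":14.3,"z":-0.4,"jaw":1},{"wx":0,"wy":0,"wz":0,"x":0,"y":14.3,"z":-0.4,"jaw":1},{"wx":0,"wy":0,"wz":0,"x":0,"y":14.3,"z":-0.4,"jaw":1}]'
python3 - <<'E'
from workcell import bot
from h import *
st=bot.state();print(st['ft_force'],inrd(st['ee_pos']))
a=bot.capture('scene')[80:280,300:480]
cv2.imwrite("pics/scene2.png",cv2.resize(a,None,fx=3,fy=3,interpolation=cv2.INTER_CUBIC))
E
```

```text
clock: 4.05
ee_pos: [0.7307, 0.0369, 0.0415]
tool_rot: [[-0.985, 0.001, -0.174], [0.174, 0.0, -0.985], [-0.001, -1.0, -0.0]]
ft_force: [0.9, 0.6, 0.1]
finger_gap: 0.004
[0.90812014 0.64328738 0.10492267] [-0.18970533 -0.0253989   0.04145337]
```

View pics/scene2.png

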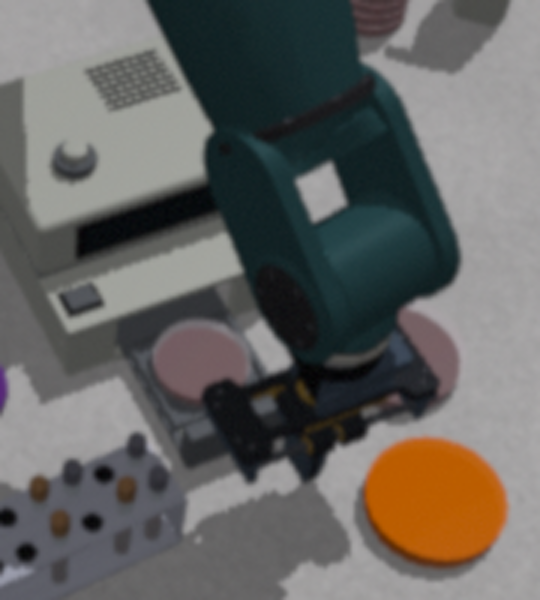

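```bash
python3 -m jog '[{"wx":0,"wy":0,"wz":0,"x":1,"y":0.3,"z":0,"jaw":1},{"wx":0,"wy":0,"wz":0,"x":2,"y":0.3,"z":0,"jaw":1},{"wx":0,"wy":0,"wz":0,"x":2.8,"y":0.3,"z":0,"jaw":1},{"wx":0,"wy":0,"wz":0,"x":3.4,"y":0.3,"z":0,"jaw":1},{"wx":0,"wy":0,"wz":0,"x":4,"y":0.3,"z":0,"jaw":1},{"wx":0,"wy":0,"wz":0,"x":4.7,"y":0.3,"z":0,"jaw":1},{"wx":0,"wy":0,"wz":0,"x":5.5,"y":0.3,"z":0,"jaw":1},{"wx":0,"wy":0,"wz":0,"x":6.3,"y":0.3,"z":0,"jaw":1},{"wx":0,"wy":0,"wz":0,"x":7.1,"y":0.3,"z":0,"jaw":1},{"wx":0,"wy":0,"wz":0,"x":7.5,"y":0.3,"z":0,"jaw":1}]'
python3 - <<'E'
from workcell import bot
from h import *
st=bot.state();print(st['ft_force'],inrd(st['ee_pos']))
cv2.imwrite("pics/top3.png",bot.capture('top'))
a=bot.capture('scene')[80:280,300:480]
cv2.imwrite("pics/scene3.png",cv2.resize(a,None,fx=3,fy=3,interpolation=cv2.INTER_CUBIC))
E
```

```text
clock: 5.35
ee_pos: [0.6566, 0.05, 0.0381]
tool_rot: [[-0.985, 0.001, -0.174], [0.174, 0.0, -0.985], [-0.001, -1.0, -0.0]]
ft_force: [4.9, -0.8, -1.7]
finger_gap: 0.007
[ 4.86531542 -0.84665959 -1.67169677] [-0.11436838 -0.0255675   0.03812837]
```

View pics/scene3.png

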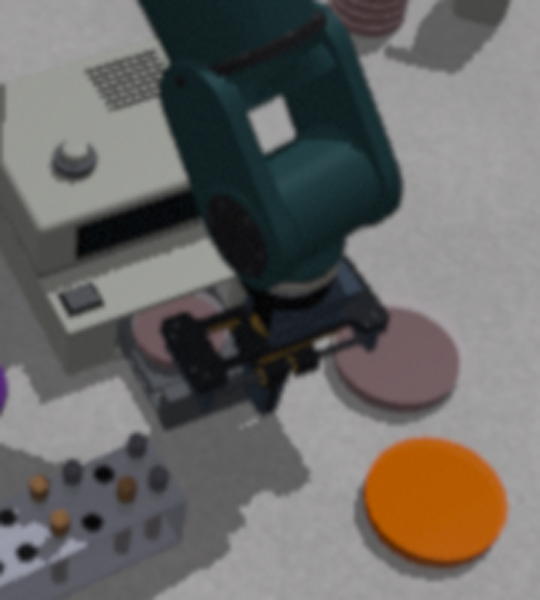

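View pics/top3.png

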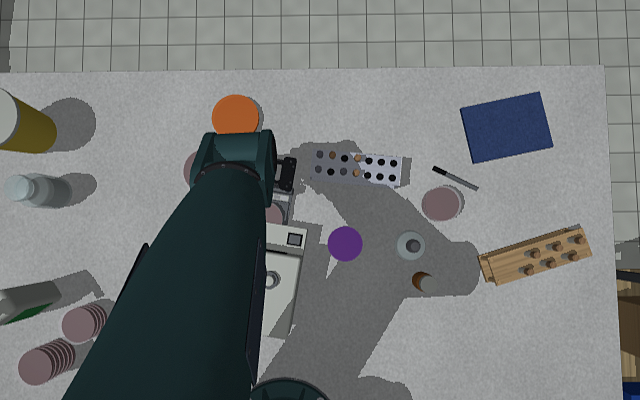

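The drawer is moving with the fingers, at about 5 N, and the dish rides at scene-zoom (175,320). The gripper is clear of the rack. I'll keep going toward the stop.

```bash
python3 -m jog '[{"wx":0,"wy":0,"wz":0,"x":0.8,"y":0,"z":0,"jaw":1},{"wx":0,"wy":0,"wz":0,"x":1.8,"y":0,"z":0,"jaw":1},{"wx":0,"wy":0,"wz":0,"x":2.8,"y":0,"z":0,"jaw":1},{"wx":0,"wy":0,"wz":0,"x":3.8,"y":0,"z":0,"jaw":1},{"wx":0,"wy":0,"wz":0,"x":4.8,"y":0,"z":0,"jaw":1},{"wx":0,"wy":0,"wz":0,"x":5.8,"y":0,"z":0,"jaw":1},{"wx":0,"wy":0,"wz":0,"x":6.8,"y":0,"z":0,"jaw":1},{"wx":0,"wy":0,"wz":0,"x":7.8,"y":0,"z":0,"jaw":1},{"wx":0,"wy":0,"wz":0,"x":8.6,"y":0,"z":0,"jaw":1},{"wx":0,"wy":0,"wz":0,"x":9.2,"y":0,"z":0,"jaw":1}]'
python3 - <<'E'
from workcell import bot
from h import *
st=bot.state();print(st['ft_force'],inrd(st['ee_pos']))
a=bot.capture('scene')[80:280,280:460]
cv2.imwrite("pics/scene4.png",cv2.resize(a,None,fx=3,fy=3,interpolation=cv2.INTER_CUBIC))
E
```

```text
clock: 6.7
ee_pos: [0.567, 0.066, 0.0383]
tool_rot: [[-0.985, 0.002, -0.174], [0.174, 0.0, -0.985], [-0.002, -1.0, -0.0]]
ft_force: [8.4, -0.7, -4.2]
finger_gap: 0.007
[ 8.4001853  -0.70111404 -4.19080557] [-0.02336169 -0.02585938  0.03831182]
```

View pics/scene4.png

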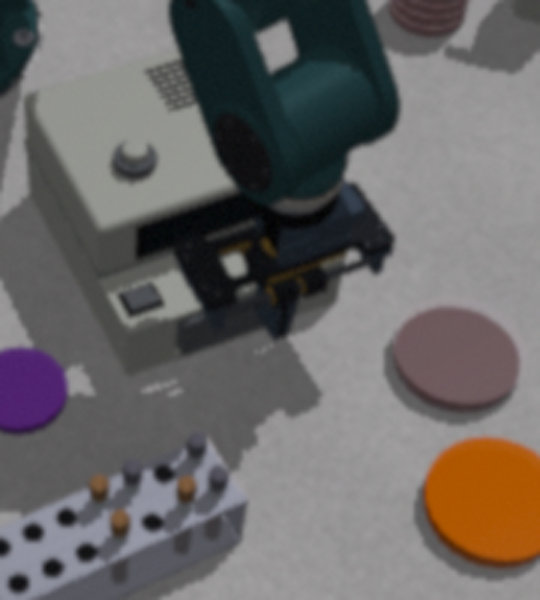

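Nearly flush. I'll creep on until the force rises at the stop.

```bash
python3 -m jog '[{"wx":0,"wy":0,"wz":0,"x":0.2,"y":0,"z":0,"jaw":1},{"wx":0,"wy":0,"wz":0,"x":0.3,"y":0,"z":0,"jaw":1},{"wx":0,"wy":0,"wz":0,"x":0.4,"y":0,"z":0,"jaw":1},{"wx":0,"wy":0,"wz":0,"x":0.5,"y":0,"z":0,"jaw":1},{"wx":0,"wy":0,"wz":0,"x":0.55,"y":0,"z":0,"jaw":1},{"wx":0,"wy":0,"wz":0,"x":0.6,"y":0,"z":0,"jaw":1},{"wx":0,"wy":0,"wz":0,"x":0.65,"y":0,"z":0,"jaw":1},{"wx":0,"wy":0,"wz":0,"x":0.7,"y":0,"z":0,"jaw":1},{"wx":0,"wy":0,"wz":0,"x":0.7,"y":0,"z":0,"jaw":1},{"wx":0,"wy":0,"wz":0,"x":0.7,"y":0,"z":0,"jaw":1}]'
python3 - <<'E'
from workcell import bot
from h import *
st=bot.state();print(st['ft_force'],inrd(st['ee_pos']))
E
```

```text
clock: 8.0
ee_pos: [0.5615, 0.067, 0.0384]
tool_rot: [[-0.985, 0.005, -0.174], [0.174, -0.0, -0.985], [-0.005, -1.0, -0.001]]
ft_force: [14.8, -3.8, -10.3]
finger_gap: 0.007
[ 14.7876844   -3.82725678 -10.3118449 ] [-0.01777506 -0.02591276  0.038419  ]
```

```bash
python3 -m jog '[{"wx":0,"wy":0,"wz":0,"x":0.05,"y":0,"z":0,"jaw":1},{"wx":0,"wy":0,"wz":0,"x":0.1,"y":0,"z":0,"jaw":1},{"wx":0,"wy":0,"wz":0,"x":0.15,"y":0,"z":0,"jaw":1},{"wx":0,"wy":0,"wz":0,"x":0.2,"y":0,"z":0,"jaw":1},{"wx":0,"wy":0,"wz":0,"x":0.2,"y":0,"z":0,"jaw":1},{"wx":0,"wy":0,"wz":0,"x":0.2,"y":0,"z":0,"jaw":1},{"wx":0,"wy":0,"wz":0,"x":0.2,"y":0,"z":0,"jaw":1},{"wx":0,"wy":0,"wz":0,"x":0.2,"y":0,"z":0,"jaw":1},{"wx":0,"wy":0,"wz":0,"x":0.2,"y":0,"z":0,"jaw":1},{"wx":0,"wy":0,"wz":0,"x":0.2,"y":0,"z":0,"jaw":1}]'
python3 - <<'E'
from workcell import bot
from h import *
st=bot.state();print(st['ft_force'],inrd(st['ee_pos']))
a=bot.capture('scene')[80:280,280:460]
cv2.imwrite("pics/scene5.png",cv2.resize(a,None,fx=3,fy=3,interpolation=cv2.INTER_CUBIC))
E
```

```text
clock: 9.25
ee_pos: [0.5615, 0.0671, 0.0388]
tool_rot: [[-0.985, 0.009, -0.174], [0.174, -0.0, -0.985], [-0.009, -1.0, -0.001]]
ft_force: [26.7, -8.4, -18.9]
finger_gap: 0.007
[ 26.68969639  -8.44341077 -18.89322694] [-0.01776836 -0.02600741  0.03876709]
```

View pics/scene5.png

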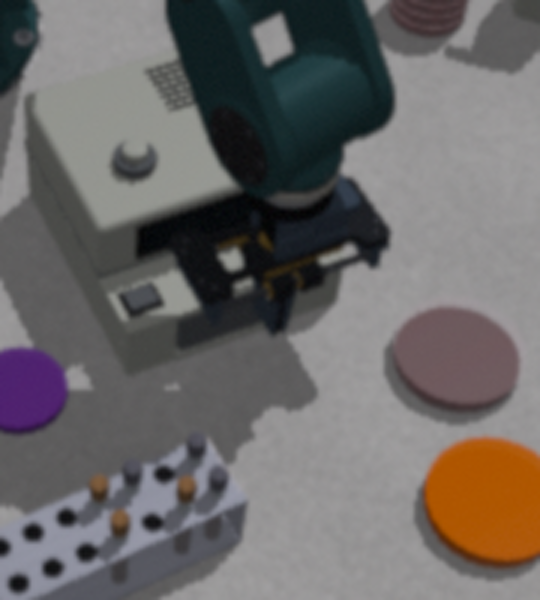

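The force climbs to 27 N with no further travel, and the panel looks flush, so the drawer is at its end stop. I'll back off along the push line, then rise.

```bash
python3 -m jog '[{"wx":0,"wy":0,"wz":0,"x":-0.4,"y":0,"z":0,"jaw":1},{"wx":0,"wy":0,"wz":0,"x":-0.8,"y":0,"z":0,"jaw":1},{"wx":0,"wy":0,"wz":0,"x":-1.4,"y":0,"z":0,"jaw":1},{"wx":0,"wy":0,"wz":0,"x":-2.2,"y":0,"z":0,"jaw":1},{"wx":0,"wy":0,"wz":0,"x":-3.2,"y":0,"z":0,"jaw":1},{"wx":0,"wy":0,"wz":0,"x":-4.2,"y":0,"z":0,"jaw":1},{"wx":0,"wy":0,"wz":0,"x":-5.2,"y":0,"z":0,"jaw":1},{"wx":0,"wy":0,"wz":0,"x":-6,"y":-3,"z":0,"jaw":1},{"wx":0,"wy":0,"wz":0,"x":-6,"y":-6,"z":0,"jaw":1},{"wx":0,"wy":0,"wz":0,"x":-6,"y":-10,"z":0,"jaw":1}]'
python3 - <<'E'
from workcell import bot
from h import *
st=bot.state();print(st['ft_force'],inrd(st['ee_pos']))
cv2.imwrite("pics/wrist6.png",bot.capture('wrist'))
a=bot.capture('scene')[80:280,280:460]
cv2.imwrite("pics/scene6.png",cv2.resize(a,None,fx=3,fy=3,interpolation=cv2.INTER_CUBIC))
E
```

```text
clock: 10.55
ee_pos: [0.616, 0.0569, 0.1383]
tool_rot: [[-0.985, -0.002, -0.174], [0.174, -0.0, -0.985], [0.002, -1.0, 0.0]]
ft_force: [0.1, -0.6, 0.2]
finger_gap: 0.002
[ 0.07353564 -0.60496712  0.18724318] [-0.0732551  -0.02542116  0.13827811]
```

View pics/scene6.png

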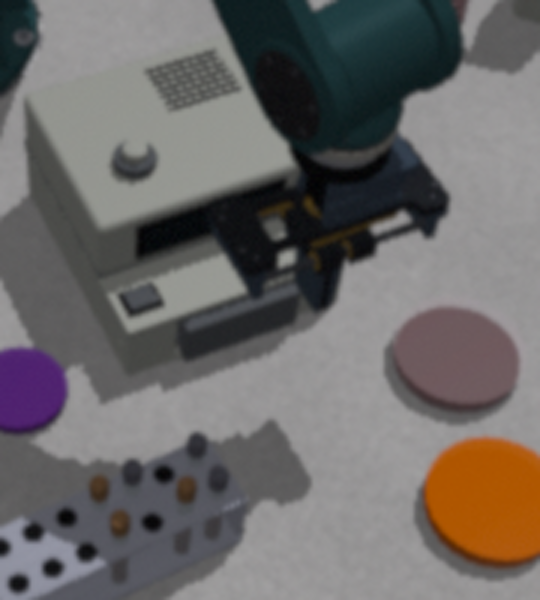

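The panel sits slightly proud in its slot at zoom (240,320), so the drawer is latched. The hand is free, with forces near 0. Next is the start button.

Run:
```python
from workcell import bot
from h import *
st=bot.state();print(st['qpos'].round(3),rd(.125,.05,.22))
print(delta(st,rd(.125,.05,.22),Rt(170.1)))
```

```text
[0.055 0.349 1.931 0.    0.855 1.8  ] [0.40776488 0.01673567 0.22      ]
(array([20.04, -7.92,  7.65]), array([ 0.08, -0.13, -0.31]))
```

```bash
python3 -m jog '[{"wx":0,"wy":0,"wz":0,"x":0,"y":-3,"z":0,"jaw":1},{"wx":0,"wy":0,"wz":0,"x":0,"y":-7,"z":0,"jaw":1},{"wx":0,"wy":0,"wz":0,"x":1,"y":-10,"z":1,"jaw":1},{"wx":0,"wy":0,"wz":0,"x":4,"y":-10,"z":2,"jaw":1},{"wx":0,"wy":0,"wz":0,"x":7,"y":-10,"z":4,"jaw":1},{"wx":0,"wy":0,"wz":0,"x":10,"y":-10,"z":6,"jaw":1},{"wx":0,"wy":0,"wz":0,"x":13,"y":-10,"z":7.6,"jaw":1},{"wx":0,"wy":0,"wz":0,"x":15,"y":-10,"z":7.6,"jaw":1},{"wx":0,"wy":0,"wz":0,"x":17,"y":-10,"z":7.6,"jaw":1},{"wx":0,"wy":0,"wz":0,"x":17,"y":-10,"z":7.6,"jaw":1}]'
python3 - <<'E'
from workcell import bot
from h import *
st=bot.state();print(st['qpos'].round(3),inrd(st['ee_pos']))
print(delta(st,rd(.125,.05,.17),Rt(170.1)))
cv2.imwrite("pics/wrist7.png",bot.capture('wrist'))
a=bot.capture('scene')[60:260,260:440]
cv2.imwrite("pics/scene7.png",cv2.resize(a,None,fx=3,fy=3,interpolation=cv2.INTER_CUBIC))
E
```

```text
clock: 11.9
ee_pos: [0.4352, 0.0123, 0.2379]
tool_rot: [[-0.985, 0.0, -0.174], [0.174, 0.0, -0.985], [-0.0, -1.0, -0.0]]
ft_force: [-0.3, 0.3, 0.1]
finger_gap: 0.008
[-0.025 -0.095  2.233  0.     1.003  1.72 ] [0.09719981 0.04962497 0.2379214 ]
(array([2.78, 6.79, 0.04]), array([ 0.01, -0.11, -0.01]))
```

View pics/scene7.png

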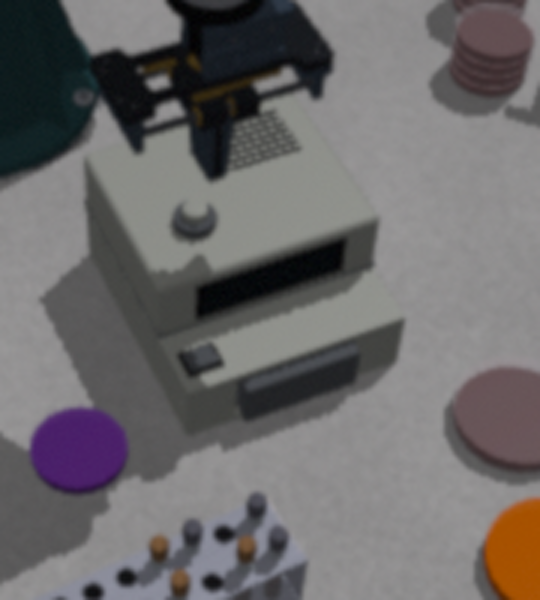

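View pics/wrist7.png

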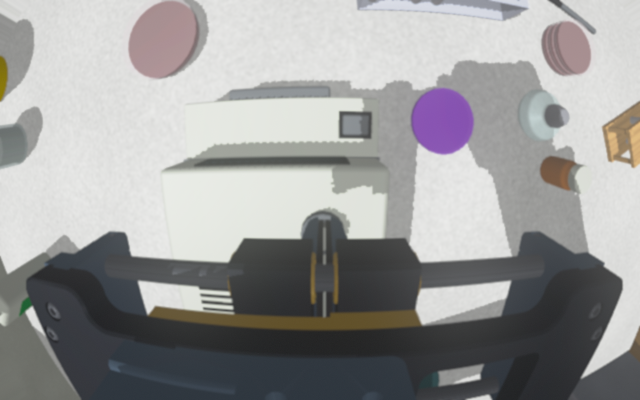

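The drawer is latched about a panel thickness proud. The button collar at wrist (324,222) is in line with the fingers. I'll move over the button and down to just above it.

```bash
python3 -m jog '[{"wx":0,"wy":0,"wz":0,"x":1,"y":0,"z":0,"jaw":1},{"wx":0,"wy":0,"wz":0,"x":2,"y":1,"z":0,"jaw":1},{"wx":0,"wy":0,"wz":0,"x":2.5,"y":2,"z":0,"jaw":1},{"wx":0,"wy":0,"wz":0,"x":2.5,"y":3,"z":0,"jaw":1},{"wx":0,"wy":0,"wz":0,"x":2.5,"y":4,"z":0,"jaw":1},{"wx":0,"wy":0,"wz":0,"x":2.5,"y":5,"z":0,"jaw":1},{"wx":0,"wy":0,"wz":0,"x":2.5,"y":6,"z":0,"jaw":1},{"wx":0,"wy":0,"wz":0,"x":2.5,"y":6.5,"z":0,"jaw":1},{"wx":0,"wy":0,"wz":0,"x":2.5,"y":6.5,"z":0,"jaw":1},{"wx":0,"wy":0,"wz":0,"x":2.5,"y":6.5,"z":0,"jaw":1}]'
python3 - <<'E'
from workcell import bot
from h import *
st=bot.state();print(st['qpos'].round(3),inrd(st['ee_pos']),st['ft_force'])
cv2.imwrite("pics/wrist8.png",bot.capture('wrist'))
a=bot.capture('scene')[80:230,260:410]
cv2.imwrite("pics/scene8.png",cv2.resize(a,None,fx=4,fy=4,interpolation=cv2.INTER_CUBIC))
E
```

```text
clock: 13.25
ee_pos: [0.4112, 0.0162, 0.1732]
tool_rot: [[-0.985, 0.0, -0.174], [0.174, 0.0, -0.985], [-0.0, -1.0, -0.0]]
ft_force: [-0.1, 0.3, 0.7]
finger_gap: 0.005
[-0.017 -0.034  2.318  0.     0.857  1.729] [0.12151265 0.04993325 0.17318543] [-0.08496094  0.3442949   0.66256935]
```

View pics/scene8.png

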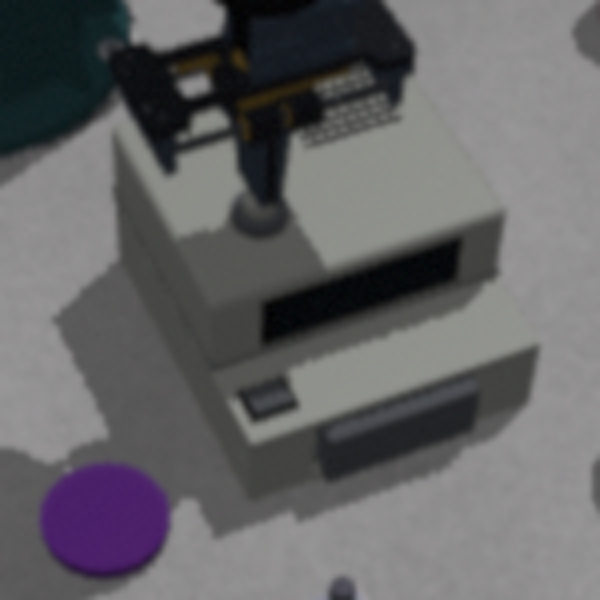

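The fingertips are right over the button, at zoom (262,205). I'll press gradually.

```bash
python3 - <<'E'
from workcell import bot
from h import *
s=bot.camera_model('scene')
for x,y in((320,440),(478,390)):print('panel corner, reader frame',inrd(onz(s,(x+.5)/4-.5+260,(y+.5)/4-.5+80,.06)))
E
python3 -m jog '[{"wx":0,"wy":0,"wz":0,"x":0,"y":0.5,"z":0,"jaw":1},{"wx":0,"wy":0,"wz":0,"x":0,"y":0.9,"z":0,"jaw":1},{"wx":0,"wy":0,"wz":0,"x":0,"y":1.1,"z":0,"jaw":1},{"wx":0,"wy":0,"wz":0,"x":0,"y":1.3,"z":0,"jaw":1},{"wx":0,"wy":0,"wz":0,"x":0,"y":1.5,"z":0,"jaw":1},{"wx":0,"wy":0,"wz":0,"x":0,"y":1.6,"z":0,"jaw":1},{"wx":0,"wy":0,"wz":0,"x":0,"y":1.7,"z":0,"jaw":1},{"wx":0,"wy":0,"wz":0,"x":0,"y":1.7,"z":0,"jaw":1},{"wx":0,"wy":0,"wz":0,"x":0,"y":1.7,"z":0,"jaw":1},{"wx":0,"wy":0,"wz":0,"x":0,"y":1.7,"z":0,"jaw":1}]'
```

```text
panel corner, reader frame [-0.00943328  0.06006993  0.06      ]
panel corner, reader frame [-0.01438891 -0.05794013  0.06      ]
clock: 14.6
ee_pos: [0.411, 0.0162, 0.1562]
tool_rot: [[-0.985, -0.0, -0.174], [0.174, -0.0, -0.985], [0.0, -1.0, 0.0]]
ft_force: [-5.4, -0.5, 9.7]
finger_gap: 0.008
```

The panel measures 9–14 mm proud, against a nominal 13. The button is fully down, with 9.7 N at z=0.156. Now I'll take the hand up and away.

```bash
python3 -m jog '[{"wx":0,"wy":0,"wz":0,"x":0,"y":-0.5,"z":0,"jaw":1},{"wx":0,"wy":0,"wz":0,"x":0,"y":-1.5,"z":0,"jaw":1},{"wx":0,"wy":0,"wz":0,"x":0,"y":-4,"z":0,"jaw":1},{"wx":0,"wy":0,"wz":0,"x":0,"y":-7,"z":0,"jaw":1},{"wx":0,"wy":0,"wz":0,"x":0,"y":-10,"z":0,"jaw":1},{"wx":0,"wy":0,"wz":0,"x":-2,"y":-12,"z":0,"jaw":1},{"wx":0,"wy":0,"wz":0,"x":-4,"y":-13,"z":0,"jaw":1},{"wx":0,"wy":0,"wz":0,"x":-5,"y":-13,"z":0,"jaw":1},{"wx":0,"wy":0,"wz":0,"x":-5,"y":-13,"z":0,"jaw":1},{"wx":0,"wy":0,"wz":0,"x":-5,"y":-13,"z":0,"jaw":1}]'
python3 - <<'E'
from workcell import bot
from h import *
st=bot.state();print(st['qd'].round(3),inrd(st['ee_pos']),st['ft_force'])
cv2.imwrite("pics/wrist9.png",bot.capture('wrist'))
a=bot.capture('scene')[80:230,260:410]
cv2.imwrite("pics/scene9.png",cv2.resize(a,None,fx=4,fy=4,interpolation=cv2.INTER_CUBIC))
E
```

```text
clock: 15.85
ee_pos: [0.4594, 0.0076, 0.2853]
tool_rot: [[-0.985, -0.001, -0.174], [0.174, 0.0, -0.985], [0.001, -1.0, 0.0]]
ft_force: [0.2, 0.6, -0.1]
finger_gap: 0.003
[ 0.001 -0.005  0.002  0.     0.001 -0.   ] [0.07254222 0.05012151 0.28531186] [ 0.24991612  0.62915373 -0.05371966]
```

View pics/scene9.png

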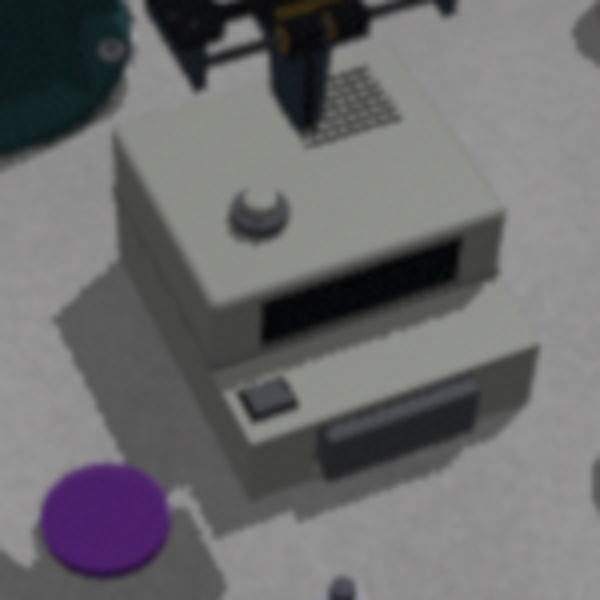

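View pics/wrist9.png

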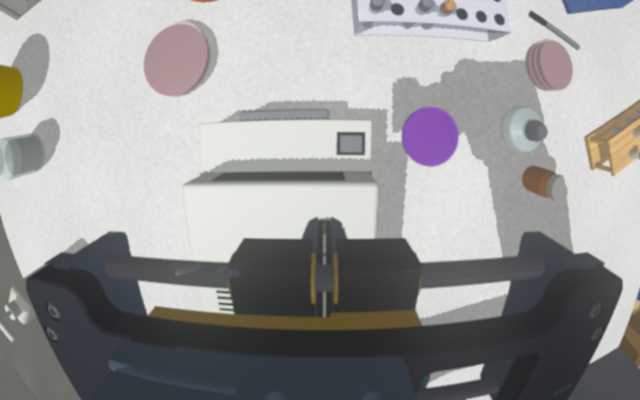

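The button is up again at zoom (260,205). The panel is still latched at (400,425), the bystanders stand where they were, and the hand is clear. Handing in.

```bash
python3 -c "
from workcell import bot
print(bot.hand_in())"
```

```text
the job is handed in; nothing more can be done
None
```

I pushed the drawer to its end stop, let it latch, then pressed the start button. I took the hand clear and handed the job in at about 16 s of the 46 s allowed; no verdict is reported.

- **End stop:** the force rose to about 27 N with no further travel, and the panel looked flush. The shut fingers pushed about 25 mm right of the panel's middle to stay clear of the rack.
- **Latch:** after I backed off, the panel corners measured 9 and 14 mm proud of the housing, against a nominal 13. The two corners differ by about 5 mm, which is within the camera error. The panel looked unchanged after the press.
- **Start button:** it bottomed out at about 9.7 N with the tip at z = 0.156, and the last picture shows it up again.
- **Bystanders:** in the last wrist picture the rack, stack, lamp and jar look where they were. I checked them by eye only.
- **Not checked:** the dish is out of sight inside the reader, so I could not check that it lies in its seat.

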